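Find the notch of a shaker's transport lock and push it home

TASK

Engage the shaker's transport lock before the shaker is moved: hold the grey bar knob, press it down lightly against its spring and turn it clockwise (seen from above) by feel until its key drops into the hidden notch, then push the knob fully home and let go. Do not force it, in pressing or turning, and leave the vials, beaker and petri dish where they are.

Things in the scene. Friction and masses are not known exactly. Their poses are not given: they have to be found in the camera images.
- shaker: white bench shaker, a fixed box 150 (x) x 270 (y) x 70 mm high; origin at the centre of its underside, z up, x away from the robot at yaw 0. On the left half of its top (+y) an aluminium plate (top at 84 mm) with a purple tube rack up to 112 mm. The transport lock stands on the right half, its upright axis at x -5, y -75 mm from the origin.
- lock_knob: loose grey bar knob of the lock: round skirt 58 mm across, 8 mm thick, on it an upright bar 56 mm long (its x), 16 mm thick (its y), top 44 mm above the origin. Origin on its axis at the skirt's underside, z up: 87 mm above the bench as found, 75 mm when fully home. Its 14 mm stem stands in a bore with 1 mm play; it weighs 0.12 kg and just slides and turns.
- lock_grip (a point): point on the knob's axis at the height to grip the bar, 34 mm above the knob's origin, 10 mm below the bar's top; axes as the knob's. With the TCP here the fingertips stand about 7 mm above the skirt. Closing fingers swing forward and may push the knob down up to 2 mm.
- lock_flange (a point): centre of the dark flange on the shaker's top, on the lock's axis, 73 mm above the bench. Under it lies the hidden notched ring. The knob's three lugs (on a 20 mm circle) stand on it as found; the notches lie 0.3 to 1.3 rad clockwise of there and leave 0.07 rad play either side. Over them torque and push-back drop and the lugs go in; turning on, they meet the notches' sides.
- lock_seat: hidden seat in the shaker under the flange, with the sprung notched ring; origin on the lock's axis 30 mm above the bench, axes as the shaker's. The ring yields at 3 N and then 1.5 N/mm (6 N when the knob is 2 mm down, 9 N at 4 mm) to a hard stop at 8 mm; with 8 N on it turning drags with up to 0.1 N m. It springs up again when the lugs drop into the notches.
- vial_1: brown glass vial, 28 mm across, 62 mm high, in front of the shaker; origin at the centre of its underside. Leave alone.
- vial_2: the second such vial, also in front of the shaker. Leave alone.
- beaker: clear beaker, 52 mm across, 68 mm high, right of the shaker; origin at the centre of its underside. Leave alone.
- petri: petri dish, 58 mm across, 16 mm high, behind the shaker; origin at the centre of its underside. Leave alone.

How it is judged:
At the end, for the whole second after the job is handed in: the lock knob is home: its skirt's underside at most 1.5 mm above the fully home height (75 mm above the shaker's foot), upright within 0.08 rad, at rest and let go (z of lock_knob in the frame of shaker below 0.0765 m and angle between lock_knob's own z axis and vertical below 0.08 rad and linear speed of lock_knob below 0.01 m/s); the robot touches nothing.
It fails at once if the lock is forced, in pressing or turning: over 30 N between the knob's lugs and the ring (contact force between lock_knob and lock_seat above 30 N).
It fails at once if a vial, the beaker or the petri dish is pushed more than 20 mm (distance of any of vial_1, vial_2, beaker, petri from where it was at the start of the episode above 0.02 m).
It also fails if it takes over 54 s, if anything falls off the work surface, if the arm or the gripper's body presses on something with over 40 N, if the wrist force passes 120 N, or if a joint passes its speed limit or range.

ROBOT

A 6-joint arm with a two-finger parallel gripper is mounted at the origin on a cart in front of the work surface, level with it; the furniture and walls round the work are solid. World frame = base frame: x ahead of the robot, y to its left, z up, the work surface at z = 0. Lengths are in m, angles in rad, forces in N, time in s.
With the tool pointing down it reaches from about 0.225 to 0.875 m from the base axis. Payload 3.4 kg.
Tool frame: the origin (TCP) lies between the finger pads, 19 mm behind the fingertips; this is the grasp point; z points along the fingers, y is the line along which they close (so a half turn about z gives the same grasp; the last joint's range is limited). The gripper opens to 85 mm and grips with 20 to 120 N. Pads are 22 mm wide; open, the fingers measure 114 mm over their backs; the gripper's body (76 mm by 85 mm) begins 54 mm behind the grasp point. The pads swing forward as they close: fully open they stand 13 mm farther back than shut.
Start: joints at [-1.347, 0.276, 1.505, -0, 1.361, -0.121], TCP at [0.194, -0.541, 0.25] pointing down, gripper open.
Joint ranges: [-2.89, 2.89], [-0.75, 2.08], [0.22, 2.7], [-1.18, 4.32], [0.11, 2.71], [-2.7, 2.7]. Speed limits (rad/s): [2.57, 2.57, 3.14, 3.14, 3.14, 3.14].

INTERFACE

Orientations are given as a unit quaternion [w, x, y, z].
In Python, from rig import sensors, eyes, manip gives the robot as it stands.
- The arm moves only by the tool drive_tool, never from a script. Its argument "deltas" is a list of rows, each an object with "linear": the shift along the world's x, y, z in mm, a list of three; "twist": the turn about the world's z in degrees; "claw": the opening, from 0 (shut) to 1 (fully open). In form: [{"linear": [tx, ty, tz], "twist": twist, "claw": claw}, ...]. A call has 1 to 12 rows; each row is the pose to reach, as a shift and turn from the pose commanded when the call began; what a row does not reach only later rows make up. A row lasts 1/12 s, in which the tool goes at most 41.7 mm and 7.16 degrees, less where a joint would pass 70% of its speed; a pose out of reach is approached as far as the arm can. A call with a gripper value outside its range is refused whole. The fingers move at their own pace and stop on an object; "squeeze" is the grip in N (left out, the last holds). Time passes only in rows, so rows that repeat a pose let the fingers close. It gives the time, the measured TCP pose, the force, the opening and the grip force at its end, in the units of the state.
- sensors.get_state(): the state, without advancing time (a new reading comes with each control period).
- eyes.get_image(name): name is "scene" or "side" or "wrist"; returns the picture (384x512x3 uint8, red, green, blue); there is no depth.
- eyes.camera_model(name): a dict with "intrinsics" (3x3 intrinsics, pixels), "dist" ([k1, k2, p1, p2, k3] as OpenCV has them; the pictures are not rectified), "R" (3x3) and "t" (3): a world point X has camera coordinates R X + t. Camera axes: x right, y down, z forward; pixel columns grow to the right and rows downward; lengths in m; the calibration is good to about 2 mm. A picture is of the moment at which its call begins: read the wrist's pose just before it. camera_model takes no time and is no camera call; for the wrist camera it gives the pose at the moment of the call.
- manip.sign_off(): hands the job in; it is judged then, once.
The state is a dict: "clock": time; "qpos": joint angles; "qd": joint speeds; "effort": joint torques, N m; "position": TCP position; "ee_rot": TCP orientation; "contact_force": force on the tool from outside, world axes, zero at the start; "moment": the same for the moment, N m; "width": finger opening in m; "gripper_force": force on a finger pad.
Only numpy, scipy, OpenCV 4.12 (cv2) and the standard library are available. Lean on these libraries where they do the work, as an engineer would, in place of code of your own. Each camera call takes 0.05 s, during which the arm holds its last target. There are 200 camera calls.

## Working session

There is one attempt and no reset: what is moved stays moved. The work goes in short steps, Python scripts to look and compute and a tool call to move; the robot and the scene stay as the last step left them, time stands still between calls to the robot, and variables do not carry over. Pictures are saved under pics/ and viewed, at most 10 in all, crops included, and the job is handed in when it is done.

Besides the shell and the picture viewer there is one more tool, called after "Request:" as name([rows], argument=value, ...), one row to a line, values as JSON. drive_tool: Moves the arm, as the interface text tells. Its arguments: {"type":"object","properties":{"deltas":{"type":"array","items":{"type":"object","properties":{"linear":{"type":"array","items":{"type":"number"}},"twist":{"type":"number"},"claw":{"type":"number"}}}},"squeeze":{"type":"number"}},"required":["deltas"]}

```bash
mkdir -p pics; cat > h.py <<'E'
from rig import sensors, eyes, manip
import numpy as np, cv2
def snap(n,f):
    m=eyes.camera_model(n); im=eyes.get_image(n); cv2.imwrite('pics/'+f,cv2.cvtColor(im,cv2.COLOR_RGB2BGR)); return m,im
def ray(m,px):
    K=np.array(m['intrinsics']);d=np.array(m['dist']);R=np.array(m['R']);t=np.array(m['t'])
    p=cv2.undistortPoints(np.array([[px]],float),K,d)[0,0]
    return -R.T@t, R.T@np.array([p[0],p[1],1])
def atz(m,px,z):
    o,v=ray(m,px); return o+v*(z-o[2])/v[2]
def proj(m,X):
    return cv2.projectPoints(np.array(X,float).reshape(-1,3),cv2.Rodrigues(np.array(m['R']))[0],np.array(m['t']),np.array(m['intrinsics']),np.array(m['dist']))[0][:,0]
E
python3 - <<'E'
from h import *
a=snap('scene','s1.png')[1];b=snap('side','d1.png')[1]
cv2.imwrite('pics/both.png',cv2.cvtColor(np.vstack([a,b]),cv2.COLOR_RGB2BGR)[:, :][:768])
for n in('scene','side'):
    m=eyes.camera_model(n);print(n,ray(m,(256,192)))
s=sensors.get_state();print(s['position'],s['ee_rot'],s['contact_force'])
E
```

```text
scene (array([0.15005986, 0.44585178, 0.72086587]), array([ 0.51546515, -0.41967163, -0.74712166]))
side (array([ 0.4446495 , -0.59159412,  0.62169958]), array([ 0.15728866,  0.77518425, -0.61207201]))
[ 0.19424404 -0.54072502  0.24923427] [-8.27065492e-04  9.85176267e-01  1.71543107e-01 -4.61147436e-05] [ 0.18207411 -0.13809119  0.92120651]
```

View pics/s1.png

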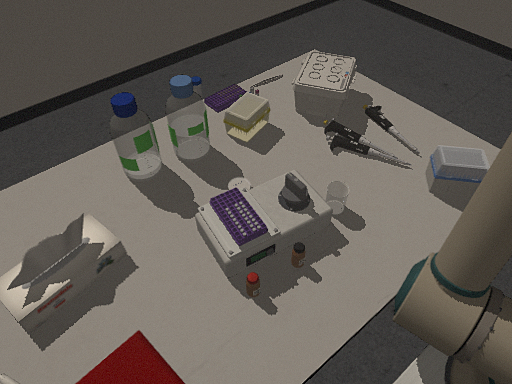

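View pics/d1.png

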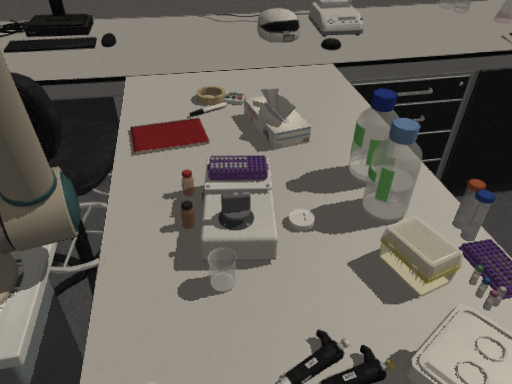

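Both views show the white shaker with the knob near (293,192) in the scene view and (237,210) in the side view. The vials are on its robot side, the beaker is on its -y side and the petri dish is behind it. I'll enlarge both.

```bash
python3 - <<'E'
import cv2,numpy as np
a=cv2.imread('pics/s1.png')[155:285,190:360];b=cv2.imread('pics/d1.png')[145:295,165:325]
cv2.imwrite('pics/c1.png',cv2.resize(a,(765,585),interpolation=cv2.INTER_CUBIC))  # 4.5x
cv2.imwrite('pics/c2.png',cv2.resize(b,(640,600),interpolation=cv2.INTER_CUBIC))  # 4x
E
```

```text
(no output)
```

View pics/c1.png

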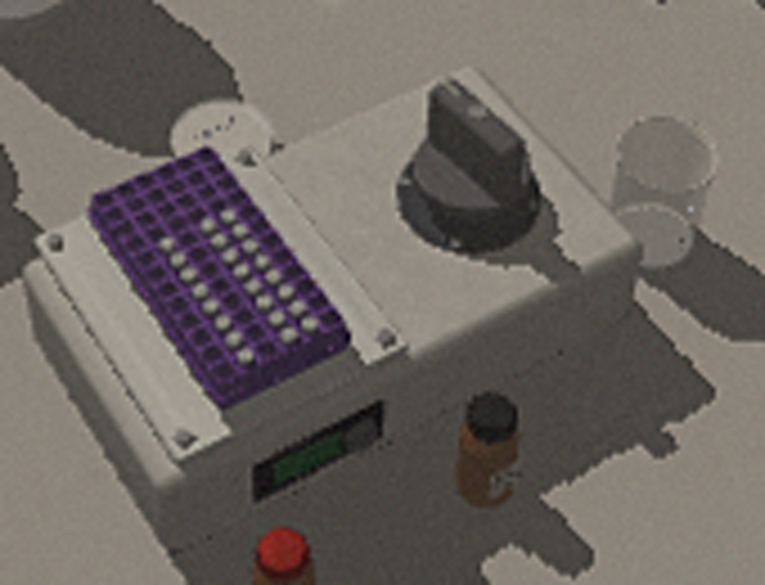

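View pics/c2.png

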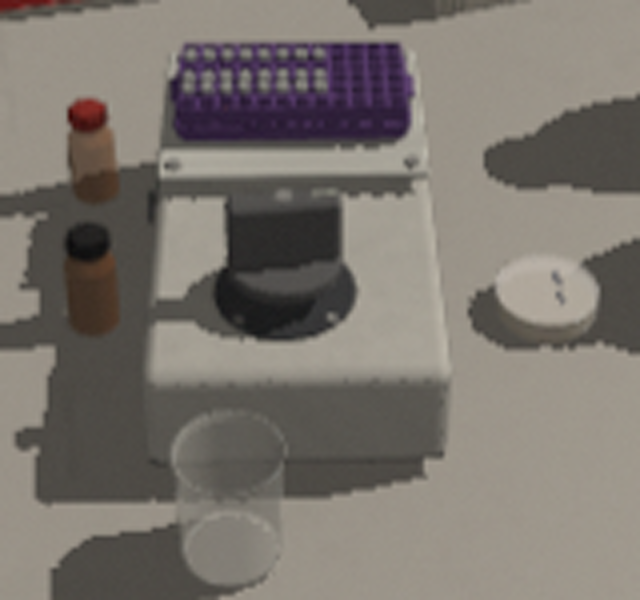

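```bash
python3 - <<'E'
from h import *
ms=eyes.camera_model('scene');md=eyes.camera_model('side')
S=lambda x,y:(190+x/4.5-.4,155+y/4.5-.4); D=lambda x,y:(165+x/4-.4,145+y/4-.4)
for n,m,p,z in[('bar S',ms,S(480,121),.131),('bar D',md,D(285,197),.131),('endS far',ms,S(442,84),.131),('endS near',ms,S(519,157),.131),('endD l',md,D(229,197),.131),('endD r',md,D(341,197),.131),
('screwD1',md,D(172,165),.085),('screwD2',md,D(411,162),.085),('screwS',ms,S(387,340),.085),('screwS2',ms,S(247,158),.085),
('skirtD',md,D(285,287),.091),('skirtS',ms,S(469,203),.091),('v2',ms,S(492,412),.062),('v2D',md,D(89,238),.062),('beakS',ms,S(665,160),.068),('beakD',md,D(229,452),.068),('shS corner',ms,S(632,243),.068),('shD L',md,D(150,380),.068),('shD R',md,D(447,378),.068)]:
    print(n,atz(m,p,z).round(4)[:2])
E
```

```text
bar S [0.5259 0.0302]
bar D [0.5315 0.0306]
endS far [0.5551 0.0275]
endS near [0.4979 0.032 ]
endD l [0.505  0.0351]
endD r [0.558  0.0261]
screwD1 [0.4839 0.1267]
screwD2 [0.6113 0.108 ]
screwS [0.4829 0.1239]
screwS2 [0.6104 0.1041]
skirtD [0.528  0.0112]
skirtS [0.5154 0.0433]
v2 [0.4345 0.1021]
v2D [0.4361 0.1005]
beakS [ 0.4863 -0.0679]
beakD [ 0.4899 -0.0703]
shS corner [ 0.4594 -0.0151]
shD L [ 0.4587 -0.0181]
shD R [ 0.5978 -0.0405]
```

Request:
drive_tool([
  {"linear": [335, 572, 0], "twist": 75, "claw": 0.6},
  {"linear": [335, 572, 0], "twist": 75, "claw": 0.6},
  {"linear": [335, 572, 0], "twist": 75, "claw": 0.6},
  {"linear": [335, 572, 0], "twist": 75, "claw": 0.6},
  {"linear": [335, 572, 0], "twist": 75, "claw": 0.6},
  {"linear": [335, 572, 0], "twist": 75, "claw": 0.6},
  {"linear": [335, 572, 0], "twist": 75, "claw": 0.6},
  {"linear": [335, 572, 0], "twist": 75, "claw": 0.6},
  {"linear": [335, 572, 0], "twist": 75, "claw": 0.6},
  {"linear": [335, 572, 0], "twist": 75, "claw": 0.6},
  {"linear": [335, 572, 0], "twist": 75, "claw": 0.6},
  {"linear": [335, 572, 0], "twist": 75, "claw": 0.6},
])

```text
clock: 1.1
position: [0.4473, -0.1076, 0.2499]
ee_rot: [-0.0, 0.676, 0.737, -0.0]
contact_force: [0.0, -0.5, 0.6]
width: 0.0513
gripper_force: 0.0
```

Request:
drive_tool([
  {"linear": [75, 130, -20], "twist": 76.5, "claw": 0.6},
  {"linear": [75, 130, -20], "twist": 76.5, "claw": 0.6},
  {"linear": [75, 130, -20], "twist": 76.5, "claw": 0.6},
  {"linear": [75, 130, -20], "twist": 76.5, "claw": 0.6},
  {"linear": [75, 130, -20], "twist": 76.5, "claw": 0.6},
  {"linear": [75, 130, -20], "twist": 76.5, "claw": 0.6},
  {"linear": [75, 130, -20], "twist": 76.5, "claw": 0.6},
  {"linear": [75, 130, -20], "twist": 76.5, "claw": 0.6},
  {"linear": [75, 130, -20], "twist": 76.5, "claw": 0.6},
  {"linear": [75, 130, -20], "twist": 76.5, "claw": 0.6},
  {"linear": [75, 130, -20], "twist": 76.5, "claw": 0.6},
  {"linear": [75, 130, -20], "twist": 76.5, "claw": 0.6},
])

```text
clock: 2.1
position: [0.5217, 0.0203, 0.2296]
ee_rot: [-0.0, 0.076, 0.997, 0.0]
contact_force: [-0.9, -0.1, -0.1]
width: 0.0517
gripper_force: 0.0
```

```bash
python3 - <<'E'
from h import *
s=sensors.get_state();print(s['position'],s['qpos'],s['contact_force'],s['moment'])
m,im=snap('wrist','w1.png')
np.save('w1m.npy',m,allow_pickle=True)
print(proj(m,[[.5285,.031,.131],[.5285,.031,.075]]))
E
```

```text
[0.52173207 0.0203128  0.22960337] [-9.44331298e-02  2.09762885e-01  1.64844998e+00  5.39484953e-05
  1.28434371e+00 -1.51398847e+00] [-0.91081439 -0.1007254  -0.09976588] [ 0.03313774 -0.0146629  -0.03640603]
[[268.21097279 202.22617736]
 [265.73540725 184.02784847]]
```

View pics/w1.png

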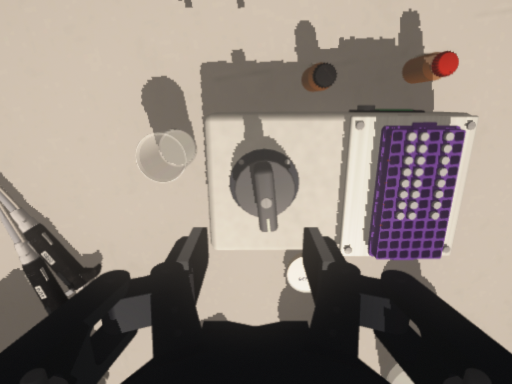

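The wrist view from above shows the knob at about (265,190), with the bar nearly vertical in the image and slightly tilted. I'll enlarge it.

```bash
python3 - <<'E'
import cv2
a=cv2.imread('pics/w1.png')[140:240,200:330]
cv2.imwrite('pics/c3.png',cv2.resize(a,(780,600),interpolation=cv2.INTER_CUBIC))
E
```

```text
(no output)
```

View pics/c3.png

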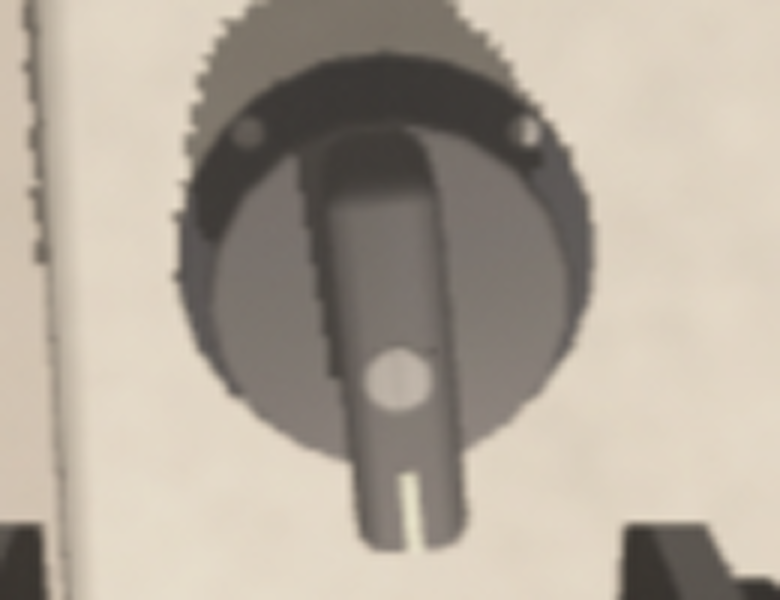

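```bash
python3 - <<'E'
from h import *
m=np.load('w1m.npy',allow_pickle=True).item()
W=lambda x,y:(200+x/6-.4,140+y/6-.4)
f=atz(m,W(383,190),.131);n=atz(m,W(413,550),.131)
print(f,n,(f+n)/2,np.degrees(np.arctan2(*(f-n)[1::-1])),np.linalg.norm(f-n))
print('dot',atz(m,W(398,380),.131),'skirt',atz(m,W(391,294),.095),'edge',atz(m,W(212,295),.095),atz(m,W(570,295),.095), 'flange',atz(m,W(386,250),.075))
a=atz(m,(363,125),.085);b=atz(m,(348,249),.085);print('plate',a,b,np.degrees(np.arctan2(*(a-b)[1::-1])))
E
```

```text
[0.50193415 0.03081694 0.131     ] [0.554498   0.02759349 0.131     ] [0.52821608 0.02920521 0.131     ] 176.4907600577616 0.052662598434886854
dot [0.52882987 0.02905129 0.131     ] skirt [0.52717845 0.02952115 0.095     ] edge [0.52309489 0.0015572  0.095     ] [0.53159065 0.0574528  0.095     ] flange [0.52535119 0.0296011  0.075     ]
plate [0.48299794 0.12808255 0.085     ] [0.60895506 0.10672114 0.085     ] 170.3746399962176
```

Request:
drive_tool([
  {"linear": [6, 9, 0], "twist": 5.2, "claw": 0.6},
  {"linear": [6, 9, -30], "twist": 5.2, "claw": 0.6},
  {"linear": [6, 9, -60], "twist": 5.2, "claw": 0.6},
  {"linear": [6, 9, -85], "twist": 5.2, "claw": 0.6},
  {"linear": [6, 9, -100], "twist": 5.2, "claw": 0.6},
  {"linear": [6, 9, -108], "twist": 5.2, "claw": 0.6},
  {"linear": [6, 9, -108], "twist": 5.2, "claw": 0.6},
  {"linear": [6, 9, -108], "twist": 5.2, "claw": 0.6},
], squeeze=20)

```text
clock: 2.82
position: [0.5284, 0.0292, 0.1222]
ee_rot: [0.0, 0.031, 1.0, 0.0]
contact_force: [0.3, -0.3, -0.3]
width: 0.0512
gripper_force: 0.0
```

```bash
python3 - <<'E'
from h import *
s=sensors.get_state();print(s['position'],s['ee_rot'],s['contact_force'],s['moment'],s['width'])
E
```

```text
[0.5283655  0.02922237 0.12223891] [9.28898891e-05 3.14074706e-02 9.99506659e-01 4.20660907e-05] [ 0.30538145 -0.2691208  -0.28962655] [-0.01235257 -0.0054749  -0.02347853] 0.051162117311969756
```

Request:
drive_tool([
  {"linear": [0, 0, 0], "twist": 0, "claw": 0.3},
  {"linear": [0, 0, 0], "twist": 0, "claw": 0.2},
  {"linear": [0, 0, 0], "twist": 0, "claw": 0.1},
  {"linear": [0, 0, 0], "twist": 0, "claw": 0.1},
  {"linear": [0, 0, 0], "twist": 0, "claw": 0.1},
  {"linear": [0, 0, 0], "twist": 0, "claw": 0.1},
  {"linear": [0, 0, 0], "twist": 0, "claw": 0.1},
  {"linear": [0, 0, 0], "twist": 0, "claw": 0.1},
], squeeze=20)

```text
clock: 3.48
position: [0.5287, 0.0292, 0.1224]
ee_rot: [0.001, 0.031, 1.0, 0.0]
contact_force: [1.1, -0.5, 2.0]
width: 0.0156
gripper_force: 24.4
```

```bash
cat > st.py <<'E'
from h import *
s=sensors.get_state();r=s['ee_rot'];np.set_printoptions(precision=4,suppress=True)
print(s['clock'],s['position'],'phi',np.degrees(2*np.arctan2(r[2],r[1])),s['contact_force'],s['moment'],s['width'],s['gripper_force'])
E
python3 st.py
```

```text
3.4833 [0.5287 0.0292 0.1224] phi 176.45070384157293 [ 1.1442 -0.5015  1.9894] [ 0.0446 -0.2683 -0.0347] 0.01564127341113753 24.41068947315216
```

Request:
drive_tool([
  {"linear": [0, 0, -1], "twist": 0, "claw": 0.1},
  {"linear": [0, 0, -2], "twist": 0, "claw": 0.1},
  {"linear": [0, 0, -2], "twist": 0, "claw": 0.1},
], squeeze=30)

```text
clock: 3.73
position: [0.5288, 0.0292, 0.1204]
ee_rot: [0.001, 0.031, 1.0, 0.0]
contact_force: [0.3, 1.0, 4.3]
width: 0.0153
gripper_force: 31.7
```

```bash
python3 st.py
```

```text
3.7333 [0.5288 0.0292 0.1204] phi 176.4532204875503 [0.267  0.9797 4.3017] [ 0.1248 -0.3283 -0.0484] 0.015259835069306666 31.704452633857727
```

Request:
drive_tool([
  {"linear": [0, 0, -1], "twist": 0, "claw": 0.1},
  {"linear": [0, 0, -1], "twist": -1.4, "claw": 0.1},
  {"linear": [0, 0, -1], "twist": -2.8, "claw": 0.1},
  {"linear": [0, 0, -1], "twist": -4.2, "claw": 0.1},
  {"linear": [0, 0, -1], "twist": -5.6, "claw": 0.1},
  {"linear": [0, 0, -1], "twist": -7, "claw": 0.1},
  {"linear": [0, 0, -1], "twist": -8.4, "claw": 0.1},
  {"linear": [0, 0, -1], "twist": -9.8, "claw": 0.1},
  {"linear": [0, 0, -1], "twist": -11.2, "claw": 0.1},
  {"linear": [0, 0, -1], "twist": -12.6, "claw": 0.1},
  {"linear": [0, 0, -1], "twist": -14, "claw": 0.1},
  {"linear": [0, 0, -1], "twist": -14, "claw": 0.1},
])

```text
clock: 4.73
position: [0.5282, 0.0292, 0.1196]
ee_rot: [0.0, 0.153, 0.988, 0.0]
contact_force: [0.2, 0.1, 6.3]
width: 0.0154
gripper_force: 31.9
```

```bash
python3 st.py
```

```text
4.7333 [0.5282 0.0292 0.1196] phi 162.42587830327452 [0.1719 0.0747 6.2882] [ 0.0736 -0.1257  0.0079] 0.015444067559253212 31.860190629959106
```

Request:
drive_tool([
  {"linear": [0, 0, 0], "twist": -1.5, "claw": 0.1},
  {"linear": [0, 0, 0], "twist": -3, "claw": 0.1},
  {"linear": [0, 0, 0], "twist": -4.5, "claw": 0.1},
  {"linear": [0, 0, 0], "twist": -4.5, "claw": 0.1},
])

```text
clock: 5.07
position: [0.5281, 0.0292, 0.1195]
ee_rot: [0.0, 0.191, 0.982, -0.0]
contact_force: [-0.7, -0.2, 6.3]
width: 0.0154
gripper_force: 31.9
```

```bash
python3 st.py
```

```text
5.0667 [0.5281 0.0292 0.1195] phi 157.9241365491854 [-0.7479 -0.1906  6.2935] [ 0.028  -0.1292  0.0409] 0.015430007716271218 31.862722635269165
```

Request:
drive_tool([
  {"linear": [0, 0, 0], "twist": -1.5, "claw": 0.1},
  {"linear": [0, 0, 0], "twist": -3, "claw": 0.1},
  {"linear": [0, 0, 0], "twist": -4.5, "claw": 0.1},
  {"linear": [0, 0, 0], "twist": -4.5, "claw": 0.1},
])

```text
clock: 5.4
position: [0.5281, 0.0292, 0.1195]
ee_rot: [0.0, 0.23, 0.973, -0.0]
contact_force: [0.4, -0.2, 5.6]
width: 0.0154
gripper_force: 31.9
```

```bash
python3 st.py
```

```text
5.4 [0.5281 0.0292 0.1195] phi 153.42103836917244 [ 0.4324 -0.193   5.646 ] [-0.0051 -0.1017  0.0224] 0.01544697359788222 31.864700317382812
```

Request:
drive_tool([
  {"linear": [0, 0, 0], "twist": -1.5, "claw": 0.1},
  {"linear": [0, 0, 0], "twist": -3, "claw": 0.1},
  {"linear": [0, 0, 0], "twist": -4.5, "claw": 0.1},
  {"linear": [0, 0, 0], "twist": -4.5, "claw": 0.1},
])

```text
clock: 5.73
position: [0.5281, 0.0292, 0.1195]
ee_rot: [0.0, 0.268, 0.963, -0.0]
contact_force: [-0.9, 1.0, 6.3]
width: 0.0151
gripper_force: 31.9
```

```bash
python3 st.py
```

```text
5.7333 [0.5281 0.0292 0.1195] phi 148.92448965096688 [-0.91    0.9875  6.3297] [ 0.0617 -0.056   0.0349] 0.01507478567401914 31.865004301071167
```

Request:
drive_tool([
  {"linear": [0, 0, 0], "twist": -1.5, "claw": 0.1},
  {"linear": [0, 0, 0], "twist": -3, "claw": 0.1},
  {"linear": [0, 0, 0], "twist": -4.5, "claw": 0.1},
  {"linear": [0, 0, 0], "twist": -4.5, "claw": 0.1},
])

```text
clock: 6.07
position: [0.5281, 0.0292, 0.1195]
ee_rot: [0.0, 0.305, 0.952, -0.0]
contact_force: [0.0, 0.3, 6.1]
width: 0.0155
gripper_force: 31.9
```

```bash
python3 st.py
```

```text
6.0667 [0.5281 0.0292 0.1195] phi 144.42465768619215 [0.0486 0.2613 6.0657] [ 0.0175 -0.1227  0.018 ] 0.01546187215789503 31.8639475107193
```

Request:
drive_tool([
  {"linear": [0, 0, 0], "twist": -1.5, "claw": 0.1},
  {"linear": [0, 0, 0], "twist": -3, "claw": 0.1},
  {"linear": [0, 0, 0], "twist": -4.5, "claw": 0.1},
  {"linear": [0, 0, 0], "twist": -4.5, "claw": 0.1},
])

```text
clock: 6.4
position: [0.5281, 0.0292, 0.1195]
ee_rot: [0.0, 0.343, 0.939, 0.0]
contact_force: [0.7, 0.4, 7.1]
width: 0.0155
gripper_force: 31.9
```

```bash
python3 st.py
```

```text
6.4 [0.5281 0.0292 0.1195] phi 139.92240879037044 [0.7049 0.4167 7.0939] [-0.0196 -0.0695 -0.0186] 0.015544632392125 31.8629390001297
```

Request:
drive_tool([
  {"linear": [0, 0, 0], "twist": -1.5, "claw": 0.1},
  {"linear": [0, 0, 0], "twist": -3, "claw": 0.1},
  {"linear": [0, 0, 0], "twist": -4.5, "claw": 0.1},
  {"linear": [0, 0, 0], "twist": -4.5, "claw": 0.1},
])

```text
clock: 6.73
position: [0.5281, 0.0292, 0.1195]
ee_rot: [0.0, 0.379, 0.925, 0.0]
contact_force: [-0.6, 0.6, 6.0]
width: 0.015
gripper_force: 31.9
```

```bash
python3 st.py
```

```text
6.7333 [0.5281 0.0292 0.1195] phi 135.42172278676657 [-0.6169  0.6191  6.0329] [ 0.0482 -0.0906  0.0542] 0.015048180112418909 31.8588924407959
```

Request:
drive_tool([
  {"linear": [0, 0, 0], "twist": -1.5, "claw": 0.1},
  {"linear": [0, 0, 0], "twist": -3, "claw": 0.1},
  {"linear": [0, 0, 0], "twist": -4.5, "claw": 0.1},
  {"linear": [0, 0, 0], "twist": -4.5, "claw": 0.1},
])

```text
clock: 7.07
position: [0.5282, 0.0292, 0.1195]
ee_rot: [0.0, 0.415, 0.91, 0.0]
contact_force: [0.7, -0.1, 6.4]
width: 0.0155
gripper_force: 31.9
```

```bash
python3 st.py
```

```text
7.0667 [0.5282 0.0292 0.1195] phi 130.91950427342664 [ 0.6511 -0.0977  6.4159] [ 0.0161 -0.0885  0.0365] 0.015501335129090247 31.852893233299255
```

Request:
drive_tool([
  {"linear": [0, 0, 0], "twist": -1.5, "claw": 0.1},
  {"linear": [0, 0, 0], "twist": -3, "claw": 0.1},
  {"linear": [0, 0, 0], "twist": -4.5, "claw": 0.1},
  {"linear": [0, 0, 0], "twist": -4.5, "claw": 0.1},
])

```text
clock: 7.4
position: [0.5282, 0.0293, 0.1195]
ee_rot: [0.0, 0.451, 0.893, 0.0]
contact_force: [0.4, -0.4, 6.3]
width: 0.0154
gripper_force: 31.8
```

```bash
python3 st.py
```

```text
7.4 [0.5282 0.0293 0.1195] phi 126.42165289875317 [ 0.395  -0.3864  6.3245] [ 0.0488 -0.1706 -0.0072] 0.01543694301646907 31.825296878814697
```

Request:
drive_tool([
  {"linear": [0, 0, 0], "twist": -1.5, "claw": 0.1},
  {"linear": [0, 0, 0], "twist": -3, "claw": 0.1},
  {"linear": [0, 0, 0], "twist": -4.5, "claw": 0.1},
  {"linear": [0, 0, 0], "twist": -4.5, "claw": 0.1},
])

```text
clock: 7.73
position: [0.5286, 0.0291, 0.1192]
ee_rot: [0.001, 0.485, 0.874, 0.0]
contact_force: [2.5, -0.3, 1.9]
width: 0.0155
gripper_force: 31.2
```

```bash
python3 st.py
```

```text
7.7333 [0.5286 0.0291 0.1192] phi 121.94063284346691 [ 2.4557 -0.2843  1.9351] [-0.145  -0.4869 -0.0132] 0.015476363083469063 31.218847632408142
```

Request:
drive_tool([
  {"linear": [0, 0, 0], "twist": -1.5, "claw": 0.1},
  {"linear": [0, 0, -1], "twist": -1.5, "claw": 0.1},
  {"linear": [0, 0, -2], "twist": -1.5, "claw": 0.1},
  {"linear": [0, 0, -3], "twist": -1.5, "claw": 0.1},
  {"linear": [0, 0, -3], "twist": -1.5, "claw": 0.1},
])

```text
clock: 8.15
position: [0.5284, 0.0292, 0.1159]
ee_rot: [0.0, 0.496, 0.868, 0.0]
contact_force: [3.4, -0.8, 1.6]
width: 0.0157
gripper_force: 31.2
```

```bash
python3 st.py
```

```text
8.15 [0.5284 0.0292 0.1159] phi 120.47763806526697 [ 3.4233 -0.7701  1.5943] [-0.1006 -0.571  -0.0476] 0.015667853557096788 31.22778832912445
```

Request:
drive_tool([
  {"linear": [0.4, 0, -1], "twist": 0, "claw": 0.1},
  {"linear": [0.4, 0, -2], "twist": 0, "claw": 0.1},
  {"linear": [0.4, 0, -3], "twist": 0, "claw": 0.1},
  {"linear": [0.4, 0, -4], "twist": 0, "claw": 0.1},
  {"linear": [0.4, 0, -5], "twist": 0, "claw": 0.1},
  {"linear": [0.4, 0, -5], "twist": 0, "claw": 0.1},
])

```text
clock: 8.65
position: [0.5285, 0.0292, 0.1113]
ee_rot: [0.0, 0.496, 0.868, 0.0]
contact_force: [2.4, 0.0, 3.4]
width: 0.0153
gripper_force: 31.5
```

```bash
python3 st.py
```

```text
8.65 [0.5285 0.0292 0.1113] phi 120.46515635229217 [2.4226 0.025  3.3694] [-0.1979 -0.4272 -0.0466] 0.015270422410557831 31.539645195007324
```

Request:
drive_tool([
  {"linear": [0, 0, -0.5], "twist": 0, "claw": 0.1},
  {"linear": [0, 0, -1], "twist": 0, "claw": 0.1},
  {"linear": [0, 0, -1], "twist": 0, "claw": 0.1},
])

```text
clock: 8.9
position: [0.5286, 0.0291, 0.1113]
ee_rot: [0.0, 0.496, 0.868, 0.0]
contact_force: [-0.3, -0.3, 10.6]
width: 0.0155
gripper_force: 32.5
```

```bash
python3 st.py
```

```text
8.9 [0.5286 0.0291 0.1113] phi 120.46471499250548 [-0.2707 -0.3153 10.5666] [-0.1741 -0.0468 -0.0721] 0.015460635762282599 32.45402991771698
```

Request:
drive_tool([
  {"linear": [0, 0, 0], "twist": 0, "claw": 0.3},
  {"linear": [0, 0, 0], "twist": 0, "claw": 0.6},
  {"linear": [0, 0, 0], "twist": 0, "claw": 0.6},
  {"linear": [0, 0, 0], "twist": 0, "claw": 0.6},
  {"linear": [0, 0, 15], "twist": 0, "claw": 0.6},
  {"linear": [0, 0, 40], "twist": 0, "claw": 0.6},
  {"linear": [0, 0, 80], "twist": 0, "claw": 0.6},
  {"linear": [0, 0, 119], "twist": 0, "claw": 0.6},
  {"linear": [0, 0, 119], "twist": 0, "claw": 0.6},
  {"linear": [0, 0, 119], "twist": 0, "claw": 0.6},
])

```text
clock: 9.73
position: [0.5295, 0.0293, 0.2312]
ee_rot: [0.002, 0.497, 0.868, 0.001]
contact_force: [0.3, 0.1, 0.4]
width: 0.0508
gripper_force: 0.0
```

```bash
python3 st.py; python3 - <<'E'
from h import *
m,im=snap('wrist','w2.png'); np.save('w2m.npy',m,allow_pickle=True)
p=proj(m,[[.5285,.0292,.11]])[0];print(p)
x,y=int(p[0])-65,int(p[1])-50;x=max(x,0);y=max(y,0);print(x,y)
c=im[y:y+100,x:x+130,::-1];md,d=snap('side','d2.png')
c=cv2.resize(c,(585,450),interpolation=cv2.INTER_CUBIC)
e=cv2.resize(d[175:260,185:225+75][:,:,::-1],(0,0),fx=6,fy=6,interpolation=cv2.INTER_CUBIC)
cv2.imwrite('pics/c4.png',c);cv2.imwrite('pics/c5.png',e);print(e.shape)
E
```

```text
9.7333 [0.5295 0.0293 0.2312] phi 120.46120098885997 [0.2835 0.1177 0.4293] [0.0268 0.0192 0.0597] 0.05078191842208193 0.0
[253.88872284 187.70881956]
188 137
(510, 690, 3)
```

View pics/c4.png

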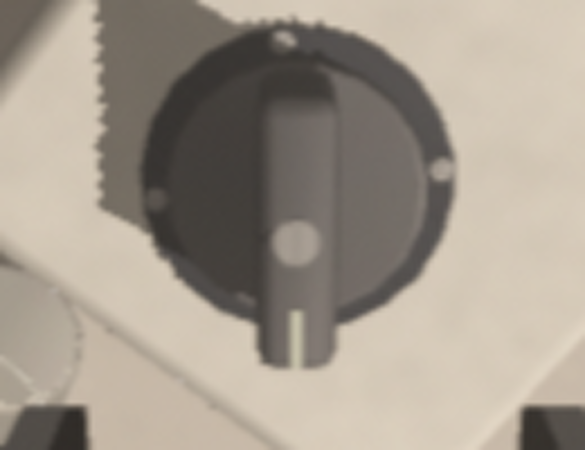

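View pics/c5.png

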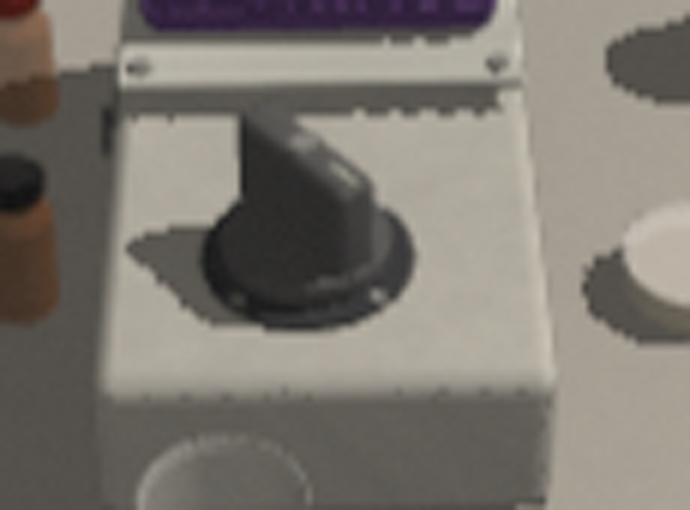

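The knob is visibly lower. Its skirt sits just above the flange, at about (300,270) in the side crop, and the bar is upright. To confirm it is fully home I'll press lightly on the bar's top with closed fingers.

Request:
drive_tool([
  {"linear": [0, 0, -30], "twist": 0, "claw": 0},
  {"linear": [0, 0, -60], "twist": 0, "claw": 0},
  {"linear": [0, 0, -60], "twist": 0, "claw": 0},
  {"linear": [0, 0, -70], "twist": 0, "claw": 0},
  {"linear": [0, 0, -80], "twist": 0, "claw": 0},
  {"linear": [0, 0, -86], "twist": 0, "claw": 0},
  {"linear": [0, 0, -88], "twist": 0, "claw": 0},
  {"linear": [0, 0, -89], "twist": 0, "claw": 0},
  {"linear": [0, 0, -89], "twist": 0, "claw": 0},
])

```text
clock: 10.58
position: [0.5288, 0.0292, 0.1404]
ee_rot: [0.0, 0.497, 0.868, 0.0]
contact_force: [-0.1, 0.6, -0.4]
width: 0.0001
gripper_force: 0.0
```

```bash
python3 st.py
```

```text
10.5833 [0.5288 0.0292 0.1404] phi 120.45661539191532 [-0.1348  0.6051 -0.3725] [ 0.0183 -0.0002  0.0356] 0.00010661402277415347 0.0
```

No contact at 140.4 mm, so the bar's top is at most 121.4 mm. Going on down gently.

Request:
drive_tool([
  {"linear": [0, 0, -0.6], "twist": 0, "claw": 0},
  {"linear": [0, 0, -1.2], "twist": 0, "claw": 0},
  {"linear": [0, 0, -1.8], "twist": 0, "claw": 0},
  {"linear": [0, 0, -2.4], "twist": 0, "claw": 0},
  {"linear": [0, 0, -2.4], "twist": 0, "claw": 0},
])

```text
clock: 11.0
position: [0.5286, 0.0292, 0.1378]
ee_rot: [0.0, 0.497, 0.868, 0.0]
contact_force: [0.0, 0.2, 0.1]
width: 0.0002
gripper_force: 0.1
```

```bash
python3 st.py
```

```text
11.0 [0.5286 0.0292 0.1378] phi 120.45510193668137 [0.0091 0.1549 0.0696] [ 0.0378 -0.0242  0.0446] 0.0002350870116318198 0.07771946664433926
```

Request:
drive_tool([
  {"linear": [0, 0, -0.5], "twist": 0, "claw": 0},
  {"linear": [0, 0, -1.0], "twist": 0, "claw": 0},
  {"linear": [0, 0, -1.0], "twist": 0, "claw": 0},
])

```text
clock: 11.25
position: [0.5293, 0.0293, 0.1377]
ee_rot: [0.001, 0.497, 0.868, 0.001]
contact_force: [-0.2, 0.3, 6.1]
width: 0.0002
gripper_force: 3.0
```

```bash
python3 st.py
```

```text
11.25 [0.5293 0.0293 0.1377] phi 120.45540969556914 [-0.2332  0.3054  6.1138] [ 0.0302  0.0847 -0.0134] 0.00016477584261878972 2.994263864820823
```

Hard contact at 137.7 mm puts the bar's top at about 118.7 mm, where 119 mm is home. Retreating.

Request:
drive_tool([
  {"linear": [0, 0, 10], "twist": 0, "claw": 0},
  {"linear": [0, 0, 40], "twist": 0, "claw": 0},
  {"linear": [0, 0, 80], "twist": 0, "claw": 0},
  {"linear": [0, 0, 100], "twist": 0, "claw": 0},
  {"linear": [0, 0, 100], "twist": 0, "claw": 0},
  {"linear": [0, 0, 100], "twist": 0, "claw": 0},
])

```text
clock: 11.75
position: [0.5291, 0.0292, 0.2383]
ee_rot: [0.002, 0.497, 0.868, 0.001]
contact_force: [0.8, -0.0, -0.1]
width: 0.0
gripper_force: 0.0
```

```bash
python3 st.py; python3 -c "
from rig import manip;print(manip.sign_off())"
```

```text
11.75 [0.5291 0.0292 0.2383] phi 120.45468060401066 [ 0.7536 -0.0397 -0.1181] [-0.0106  0.0449  0.0054] 4.88859622644837e-05 0.0
the job is handed in; nothing more can be done
None
```

The lock knob dropped into its notch about 54° clockwise and was pushed home and released (bar top about 118.7 mm by touch, 119 mm is home); the tool touched nothing else, wrist readings peaked at 10.6 N, and the job was handed in at 11.75 s with no verdict shown.

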